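# Unhook the parts cup and pour its nuts into the round tub

### The job

Take the small blue cup of hex nuts off its hook and, holding it, tip all six nuts into the round tub. Then stand the empty cup upright on the black rubber mat and let go. Leave the tub and everything else on the bench where it is.

Things in the scene. Friction and masses are not known exactly. Their poses are not given: they have to be found in the camera images.
- cup: Blue plastic open cup hanging on the hook. Origin: centre of the underside; z up, +x towards its back, lip at -x. Level floor 60 x 68 mm (x -32 to +28 mm), 5 mm thick; walls 4 mm, 68 mm wide in y, rim at z = 47 mm. The back is an upright plate 10 mm thick (x +28 to +38 mm), 180 mm high, with an eye and a grip tab above the rim. Empty about 0.2 kg (varies); stands by itself.
- cup_grip (a point): Middle of the cup's grip tab (cup frame x = +33, y = 0, z = 160 mm). The tab, solid from z = 110 to 180 mm, is 10 mm thick along the cup's x and 44 mm wide along its y; this point is 20 mm below its top and, while the cup hangs, 25 mm above the top of the hook's tip, which stands in front of the tab. Axes as the cup's.
- cup_lip (a point): Middle of the cup's pouring lip (cup frame x = -92, y = 0, z = 47 mm). The cup's front is one wall rising at 38 degrees from level, from the floor's edge (x = -32 mm, z = 0) out to this lip, so nothing slides out until the cup is tipped, lip down, well beyond 40 degrees; 70 to 85 degrees empties it. Axes as the cup's.
- cup_eye (a point): Middle of the upper edge of the eye in the cup's back plate, which rests in the hook (cup frame x = +33, y = 0, z = 110 mm). The eye is a rectangular window 28 mm wide (y), from z = 53 to 110 mm.
- stand: Fixed metal stand with the hook: base plate 110 x 130 mm, upright post 30 x 44 mm, 185 mm high. Origin under the post's centre on the bench; the hook and the hanging cup's lip point to its -x, roughly towards the robot. The cup's back plate hangs just in front of the post (0.5 mm off its front face).
- hook_seat (a point): The hook's trough, 185 mm above the bench, 27 mm in front (-x) of the stand's origin. A level bar 10 mm wide, 8 mm thick, trough 24 mm long, ending in an upturned tip 6 mm thick that rises 25 mm above the trough. To free the cup lift it straight up by 27 to 47 mm (37 is best), then draw it out along the stand's -x by 50 mm or more.
- hook_tip (a point): Top of the hook's upturned tip, 210 mm above the bench, 42 mm in front (-x) of the stand's origin.
- tub: Round blue plastic tub, empty, loose on the bench, 0.5 kg: the nuts go in here. Origin: centre of its underside. Outer diameter 140 mm at the foot and 160 mm at the rim, 90 mm high, wall 4 mm, floor 5 mm. It swaps places with the square bin from run to run.
- elbow_bin: Rectangular blue bin 150 x 130 x 85 mm filled with white pipe elbows. Not for the nuts; leave it alone. Origin: centre of its underside.
- mat: Black rubber mat 130 x 130 mm, 3 mm thick, fixed on the bench. Origin: centre of its underside. The empty cup ends up standing here.
- jar: Closed jar, diameter 60 mm, 80 mm high, loose; leave it alone. Origin: centre of its underside.
- tee: White plastic pipe tee, 70 mm long, 32 mm high, lying loose; leave it alone. Origin: under its middle.
- tape_roll: Empty tape core lying flat, outer diameter 90 mm, 30 mm high, loose; leave it alone. Origin: centre of its underside.
- wrench: Wrench lying flat at the far side, loose; leave it alone. Origin: under its middle.
- nut0: Zinc-plated hex nut, 24 mm across flats, 13 mm thick, 28 g, loose in the cup; slippery (friction about 0.3 on everything). Origin: centre of one flat face, z along the nut's axis.
- nut1: Zinc-plated hex nut, 24 mm across flats, 13 mm thick, 28 g, loose in the cup; slippery (friction about 0.3 on everything). Origin: centre of one flat face, z along the nut's axis.
- nut2: Zinc-plated hex nut, 24 mm across flats, 13 mm thick, 28 g, loose in the cup; slippery (friction about 0.3 on everything). Origin: centre of one flat face, z along the nut's axis.
- nut3: Zinc-plated hex nut, 24 mm across flats, 13 mm thick, 28 g, loose in the cup; slippery (friction about 0.3 on everything). Origin: centre of one flat face, z along the nut's axis.
- nut4: Zinc-plated hex nut, 24 mm across flats, 13 mm thick, 28 g, loose in the cup; slippery (friction about 0.3 on everything). Origin: centre of one flat face, z along the nut's axis.
- nut5: Zinc-plated hex nut, 24 mm across flats, 13 mm thick, 28 g, loose in the cup; slippery (friction about 0.3 on everything). Origin: centre of one flat face, z along the nut's axis.
Mind the look-alikes: they are no part of the job. What is shaped like the tub but green is not meant.

How it is judged:
By the outcome, as a careful person would: the job done as asked, in the order asked, and still so for the second after the job is handed in, with the robot touching nothing.
It also fails if it takes over 72 s, if anything falls off the work surface, if the arm or the gripper's body presses on something with over 40 N, if the wrist force passes 120 N, or if a joint passes its speed limit or range.

### The arm

A 6-joint arm with a two-finger parallel gripper is mounted at the origin on the work surface. World frame = base frame: x ahead of the robot, y to its left, z up, the work surface at z = 0. Lengths are in mm, angles in rad, forces in N, time in s.
With the tool pointing down it reaches from about 300 to 775 mm from the base axis. Payload 14.6 kg.
Tool frame: the origin (TCP) lies on the mounting face of the last link; the fingertips stand 199 mm ahead of it and the grasp point (between the pads) lies 180 mm ahead of it; z points along the fingers, y is the line along which they close (so a half turn about z gives the same grasp; the last joint's range is limited). The gripper opens to 94 mm and grips with 3 to 60 N. Pads are 16 mm wide; open, the fingers measure 119 mm over their backs; the gripper's body (75 mm by 177 mm) begins 78 mm behind the grasp point.
Start: joints at [1.22, 0.3, 1.521, -0, 1.321, -0.067], TCP at [154.001, 527.991, 404.646] pointing down, gripper open.
Joint ranges: [-3.03, 3.03], [-0.79, 2.21], [0.23, 2.52], [-1.04, 4.18], [0, 3.07], [-2.55, 2.55]. Speed limits (rad/s): [2.22, 2.22, 2.57, 3.14, 3.14, 3.14].

### API

Orientations are given as [roll, pitch, yaw] about the fixed x, y, z axes, in that order (R = Rz(yaw) Ry(pitch) Rx(roll)).
In Python, from cell import manip gives the robot as it stands. The module is installed in compiled form; this text tells all that it offers.
- The arm moves only by the shell command python3 -m creep 'ROWS' [FORCE]. ROWS is a JSON object of lists of equal length, an entry for each row: "slide": the shift along the world's x, y, z in cm, a list of three; "turn": the turn about the world's z in rad; "claw": the opening, from 0 (shut) to 1 (fully open). A call has 1 to 8 rows; each row shifts and turns the commanded pose from where the row before left it; what a row does not reach is not made up. A row lasts 1/8 s, in which the tool goes at most 62.5 mm and 10.7 degrees, less where a joint would pass 70% of its speed; a pose out of reach is approached as far as the arm can. A call with a gripper value outside its range is refused whole. The fingers move at their own pace and stop on an object; FORCE is the grip in N (left out, the last holds). Time passes only in rows, so rows that do not move let the fingers close. It gives the time, the measured TCP pose, the force, the opening and the grip force at its end, in the units of the state.
- manip.read_state(): the state, without advancing time (a new reading comes with each control period).
- manip.camera(name): name is "side" or "top"; returns (picture, depth): 384x512x3 uint8, red, green, blue; 384x512 float32, mm along the optical axis (not along the pixel's ray), 0 where there is no reading.
- manip.calibration(name): a dict with "intrinsics" (3x3 intrinsics, pixels), "pose" (4x4, takes a point from camera to world coordinates). Camera axes: x right, y up, looking along -z (the intrinsics and any distortion apply to the point x, -y, -z); pixel columns grow to the right and rows downward; lengths in mm; the calibration is good to about 2 mm. A picture is of the moment at which its call begins. calibration takes no time and is no camera call.
- manip.sign_off(): hands the job in; it is judged then, once.
Trained networks look in the newest picture that a camera, given by its name, has taken for a name from the list of things; names that differ only in an ending like _2 or _b are one class to them, and where a whole thing is asked for, a point or a joint stands for the part that bears it (a point fixed in the world has none). Each returns a list of dicts, best first, with "score" (0 to 1); they miss things now and then, are a little off and sometimes report something else, mostly with a low value. They report only what shows in the picture. A call takes as long as a camera call. They do not tell look-alikes from the thing itself.
- manip.cut_out(query, camera): "mask" (384x512 bool, what is visible of it) and "position" ([column, row] in pixels, amid what is visible of it).
The state is a dict: "clock": time; "joints": joint angles; "qd": joint speeds; "effort": joint torques, N m; "eef_pos": TCP position; "eef_rot": TCP orientation; "wrist_force": force on the tool from outside, world axes, zero at the start; "moment": the same for the moment, N m; "finger_gap": finger opening in mm; "finger_force": force on a finger pad.
Only numpy, scipy, OpenCV 4.12 (cv2) and the standard library are available. Lean on these libraries where they do the work, as an engineer would, in place of code of your own. Each camera call takes 0.05 s, during which the arm holds its last target. There are 200 camera calls.

## Working session

There is one attempt and no reset: what is moved stays moved. The work goes in short steps, Python scripts to look and compute and a shell command to move; the robot and the scene stay as the last step left them, time stands still between calls to the robot, and variables do not carry over. Pictures are saved under pics/ and viewed, at most 10 in all, crops included, and the job is handed in when it is done.

```bash
mkdir -p pics
cat > h.py <<'E'
import numpy as np, cv2
from cell import manip
def pts(name, depth, mask):
    c=manip.calibration(name);K=np.array(c["intrinsics"]);T=np.array(c["pose"])
    v,u=np.nonzero(mask&(depth>0));d=depth[v,u]
    p=np.stack([(u-K[0,2])/K[0,0]*d,-(v-K[1,2])/K[1,1]*d,-d,np.ones_like(d)])
    return (T@p)[:3].T,u,v
E
python3 - <<'E'
from h import *
ims=[]
for n in ("top","side"):
    im,d=manip.camera(n);np.save(n+"_d.npy",d);np.save(n+"_i.npy",im);ims.append(im)
    c=manip.calibration(n);print(n,np.round(c["pose"],3).tolist(),np.round(c["intrinsics"],1).tolist(),[k for k in c])
    for q in("cup","cup_grip","stand","hook_tip","tub","elbow_bin","mat","jar","tee","tape_roll","wrench"):
        for r in manip.cut_out(q,n)[:3]:
            P,u,v=pts(n,d,r["mask"])
            print(q,round(r["score"],2),np.round(r["position"]),np.round(np.median(P,0)) if len(P) else '',np.round(np.percentile(P,2,axis=0)) if len(P) else '',np.round(np.percentile(P,98,axis=0)) if len(P) else '')
    cv2.imwrite(f"pics/{n}.png",cv2.resize(im[:,:,::-1],(768,576)))
s=manip.read_state();print(s)
E
```

```text
top [[-0.006, 0.992, -0.13, 337.354], [-1.0, -0.007, -0.011, -84.626], [-0.012, 0.13, 0.991, 1448.536], [0.0, 0.0, 0.0, 1.0]] [[374.3, 0.0, 253.8], [0.0, 374.3, 194.9], [0.0, 0.0, 1.0]] ['intrinsics', 'pose']
cup 0.76 [169. 192.] [534. 228. 115.] [473. 194.  75.] [597. 264. 256.]
cup_grip 0.65 [169. 190.] [533. 228. 114.] [470. 194.  74.] [597. 263. 256.]
stand 0.64 [184. 169.] [623. 207.  13.] [570. 169.   5.] [677. 266. 192.]
tub 0.84 [370. 232.] [ 379. -506.    8.] [ 306. -561.   -2.] [ 449. -414.   92.]
tub 0.63 [318. 180.] [ 584. -318.    7.] [ 512. -380.   -1.] [ 646. -241.   90.]
tub 0.57 [310. 276.] [ 216. -288.    7.] [ 150. -350.   -2.] [ 293. -208.   91.]
elbow_bin 0.8 [231. 163.] [665.  28.  30.] [579. -41.  -2.] [735.  93.  88.]
elbow_bin 0.7 [269. 128.] [ 801. -118.    5.] [ 782. -198.   -3.] [829. -39.  12.]
elbow_bin 0.65 [169. 193.] [534. 227. 115.] [471. 194.  76.] [598. 263. 256.]
mat 0.75 [187. 167.] [623. 209.  13.] [572. 170.   5.] [675. 274. 198.]
mat 0.65 [247. 218.] [433. -45.   3.] [ 372. -107.   -4.] [499.  17.   9.]
jar 0.68 [205. 136.] [754. 109.  78.] [7
[... 1707 characters left out ...]
'clock': 1.2, 'joints': array([ 1.22039646e+00,  2.99899536e-01,  1.52097577e+00,  2.90875163e-06,
        1.32072727e+00, -6.66001483e-02]), 'qd': array([-1.74904370e-04,  1.39582757e-04, -7.01296234e-05,  2.18946690e-04,
        1.00645980e-03, -2.22654288e-04]), 'effort': array([ 3.85529653e-03, -5.31665325e+01, -3.52925241e+01,  7.10777566e-02,
        2.11662019e-02, -6.45133227e-06]), 'eef_pos': array([154.0039465 , 527.99365911, 404.65609621]), 'eef_rot': array([-3.14158294e+00, -3.47253236e-06,  2.85779222e+00]), 'wrist_force': array([-0.49515948, -0.70376869,  0.09451184]), 'moment': array([ 0.00940818,  0.01593137, -0.00887898]), 'finger_force': 0.0, 'finger_gap': 93.9469570754212}
```

View pics/top.png

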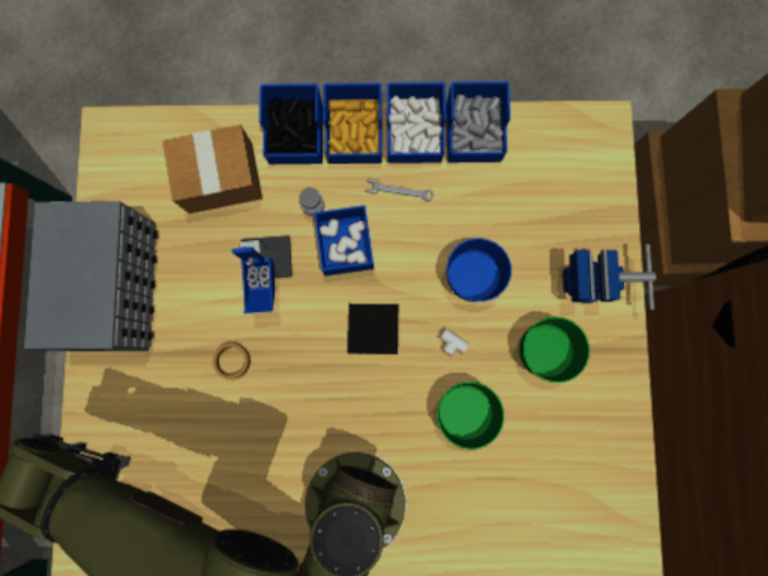

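View pics/side.png

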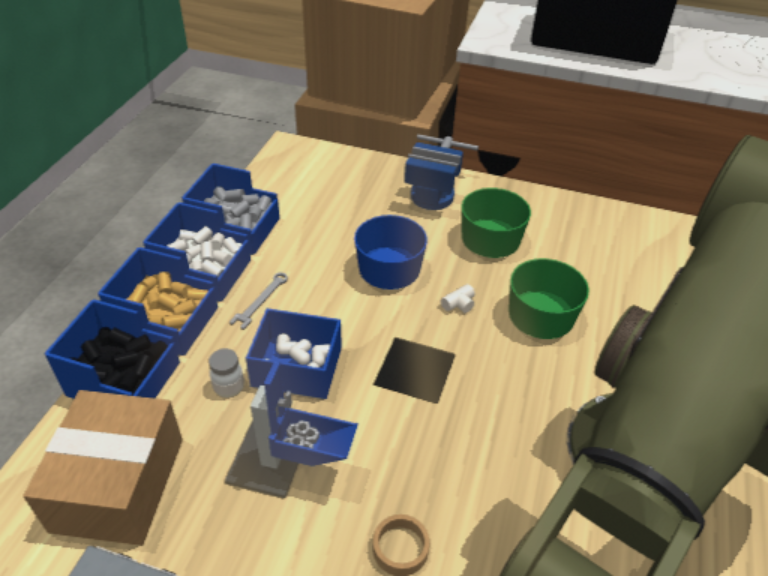

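The top view shows the cup at (258,285) on its stand, the blue round tub at (478,270), two green look-alike tubs at (470,414) and (555,349), the elbow bin at (343,240) and the mat at (373,328). The side view agrees: tub at (391,252), cup at (310,430), mat at (415,370).

What could be taken for the wrong thing:
- **Cup:** the elbow bin (343,240) and the part bins along the back are also blue. The cup is the one on the hook with nuts in it.
- **Tub:** the two green tubs don't count, so I choose the blue one.
- **Mat:** the stand's grey base plate (270,255) looks similar.

The tool can't tilt, so the cup has to pivot in the pads about its y axis, pushed against the bench or the tub floor.

Run:
```python
from h import *
from scipy.optimize import least_squares
A={n:(np.load(n+"_i.npy"),np.load(n+"_d.npy")) for n in("top","side")}
for n,(im,d) in A.items():
    P,u,v=pts(n,d,d>0);C=im[v,u].astype(int)
    blue=(C[:,2]>C[:,0]+40)&(C[:,2]>C[:,1]+30)
    def box(x0,x1,y0,y1,z0,z1):return (P[:,0]>x0)&(P[:,0]<x1)&(P[:,1]>y0)&(P[:,1]<y1)&(P[:,2]>z0)&(P[:,2]<z1)
    cup=blue&box(440,640,150,310,65,270)
    tab=cup&(P[:,2]>195);bowl=cup&(P[:,2]<130)&(P[:,2]>70)
    for nm,m in(("tab",tab),("bowl",bowl),("rim",cup&box(0,900,0,900,113,127)),("post",~blue&box(560,680,150,300,175,200)),("base",~blue&box(540,720,120,330,6,18)),("mat",(C.max(1)<60)&box(340,530,-140,60,-4,10))):
        p=P[m]
        if len(p)<5: print(n,nm,len(p));continue
        r=cv2.minAreaRect(p[:,:2].astype(np.float32))
        print(n,nm,len(p),np.round(p.mean(0),1),"rect",np.round(r[0],1),np.round(r[1],1),round(r[2],1),"z",np.round(np.percentile(p[:,2],[2,98]),0))
    p=P[blue&box(480,680,-420,-200,84,96)]
    f=least_squares(lambda q:np.hypot(p[:,0]-q[0],p[:,1]-q[1])-q[2],[580,-310,78],loss="soft_l1")
    print(n,"tub",len(p),np.round(f.x,1))
im=A["side"][0][215:335,140:270,::-1];cv2.imwrite("pics/crop.png",cv2.resize(im,None,fx=4.5,fy=4.5,interpolation=cv2.INTER_CUBIC))
```

```text
top tab 78 [588.9 228.6 237.2] rect [590.3 230.8] [ 8.4 42.3] 4.0 z [197. 258.]
top bowl 473 [523.2 227.  105. ] rect [532.3 227.4] [128.3  67.4] 4.5 z [ 76. 127.]
top rim 172 [513.8 223.5 119.9] rect [532.1 227.4] [128.1  66.8] 4.7 z [113. 127.]
top post 95 [606.4 229.4 185.1] rect [597.6 232.3] [43.4 60.1] 88.8 z [177. 197.]
top base 408 [634.7 204.8  11.2] rect [633.4 224.3] [175.1 205.8] 3.4 z [ 6. 17.]
top mat 1030 [433.  -46.6   2.6] rect [433.5 -45.2] [123.8 124.4] 89.5 z [-3.  9.]
top tub 132 [ 572.  -307.7   76.8]
side tab 84 [589.8 233.2 254. ] rect [591. 232.] [11.9 45.4] 7.0 z [248. 257.]
side bowl 695 [511.3 221.2 110.5] rect [530.9 227.8] [128.1  71.7] 4.5 z [ 80. 127.]
side rim 366 [510.8 225.3 120.5] rect [530.6 227.8] [127.6  71.7] 4.5 z [114. 126.]
side post 258 [599.6 239.1 185.7] rect [596.4 233.7] [60.9 44. ] 2.7 z [176. 199.]
side base 1060 [624.4 262.1  11.7] rect [628.  260.9] [108.1 194.7] 65.1 z [ 7. 16.]
side mat 541 [470.1 -32.9   2.9] rect [466.5 -44.4] [ 66.1 130.2] 3.2 z [-2.  8.]
side tub 193 [ 571.7 -307.1   77.2]
```

View pics/crop.png

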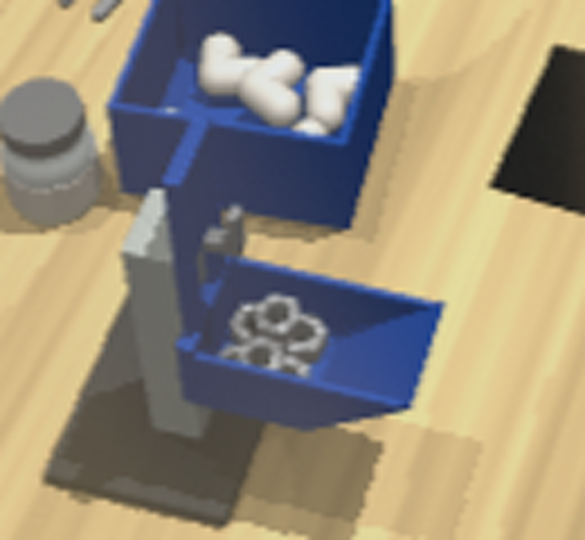

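The close crop confirms it: the blue cup hangs on the hook with the nuts in it, and the tab above the post is clear of the hook tip. Cup yaw is about +4.5°, and the grip tab is at about (591, 232, 235). That puts the TCP at z≈415 with a turn of +0.36 rad.

```bash
python3 -m creep '{"slide":[[2.2,-3.5,0.9],[2.2,-3.5,0.9],[2.2,-3.5,0.9],[2.2,-3.5,0.9],[2.2,-3.5,0.9],[2.2,-3.5,0.9],[2.2,-3.5,0.9],[2.2,-3.5,0.9]],"turn":[0.045,0.045,0.045,0.045,0.045,0.045,0.045,0.045],"claw":[1,1,1,1,1,1,1,1]}' 30
```

```text
clock: 2.2
eef_pos: [330.4, 246.7, 477.1]
eef_rot: [3.141, 0.0, -3.064]
wrist_force: [0.6, -0.2, -0.1]
finger_gap: 93.9
finger_force: 0.0
```

```bash
python3 -m creep '{"slide":[[4.4,-0.2,0],[4.4,-0.3,0],[4.4,-0.2,0],[4.4,-0.3,0],[4.4,-0.2,0],[4.1,-0.3,0],[0,0,-1.5],[0,0,0]],"turn":[0,0,0,0,0,0,0,0],"claw":[1,1,1,1,1,1,1,1]}' 30
python3 - <<'E'
from h import *
im,d=manip.camera("side")
cv2.imwrite("pics/c2.png",cv2.resize(im[180:340,100:300,::-1],None,fx=3.5,fy=3.5,interpolation=cv2.INTER_CUBIC))
E
```

```text
clock: 3.2
eef_pos: [590.6, 233.1, 460.0]
eef_rot: [-3.141, -0.003, -3.065]
wrist_force: [-1.3, 0.5, 0.5]
finger_gap: 93.9
finger_force: 0.0
```

View pics/c2.png

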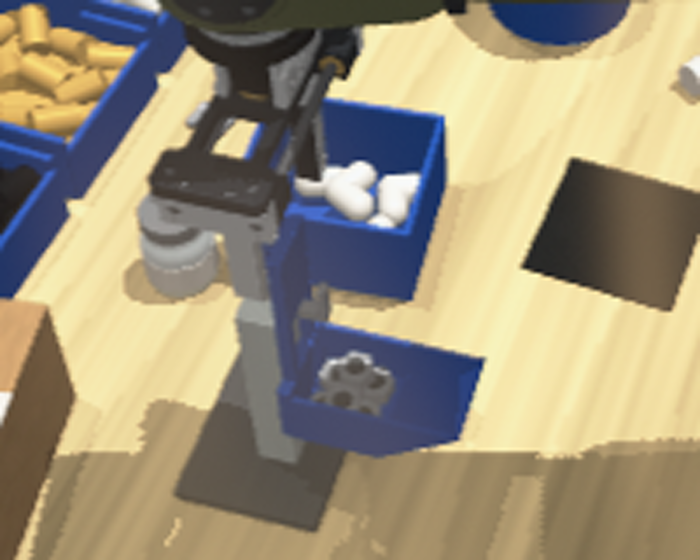

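The open fingers straddle the tab at (285,240) in the crop, so I descend and close.

```bash
python3 -m creep '{"slide":[[0,0,-1.5],[0,0,-1.5],[0,0,-1.4],[0,0,0],[0,0,0],[0,0,0],[0,0,0],[0,0,0]],"turn":[0,0,0,0,0,0,0,0],"claw":[1,1,1,1,0,0,0,0]}' 50
```

```text
clock: 4.25
eef_pos: [591.0, 233.0, 417.8]
eef_rot: [3.142, 0.0, -3.065]
wrist_force: [0.1, 0.4, -0.4]
finger_gap: 57.6
finger_force: 0.0
```

```bash
python3 -m creep '{"slide":[[0,0,0],[0,0,0],[0,0,0]],"turn":[0,0,0],"claw":[0,0,0]}' 60
```

```text
clock: 4.62
eef_pos: [591.0, 232.9, 417.7]
eef_rot: [-3.141, 0.0, -3.065]
wrist_force: [-0.8, -1.1, 0.7]
finger_gap: 43.4
finger_force: 60.0
```

```bash
python3 -m creep '{"slide":[[0,0,1],[0,0,1],[0,0,1],[0,0,0.7],[0,0,0],[-1,-0.08,0],[-1,-0.08,0],[-1,-0.08,0]],"turn":[0,0,0,0,0,0,0,0],"claw":[0,0,0,0,0,0,0,0]}' 60
```

```text
clock: 5.62
eef_pos: [560.1, 230.5, 454.6]
eef_rot: [-3.142, 0.0, -3.065]
wrist_force: [-0.2, -0.8, -3.8]
finger_gap: 43.4
finger_force: 60.0
```

```bash
python3 -m creep '{"slide":[[-1.5,-0.12,0],[-2,-0.16,0],[-2,-0.16,0],[-2,-0.16,0],[-2,-0.16,0],[0,0,0]],"turn":[0,0,0,0,0,0],"claw":[0,0,0,0,0,0]}' 60
python3 - <<'E'
from h import *
im,d=manip.camera("side")
cv2.imwrite("pics/c3.png",cv2.resize(im[150:350,100:350,::-1],None,fx=3,fy=3,interpolation=cv2.INTER_CUBIC))
E
```

```text
clock: 6.38
eef_pos: [464.8, 222.9, 455.2]
eef_rot: [3.141, 0.001, -3.065]
wrist_force: [0.3, 0.9, -4.1]
finger_gap: 44.2
finger_force: 60.0
```

View pics/c3.png

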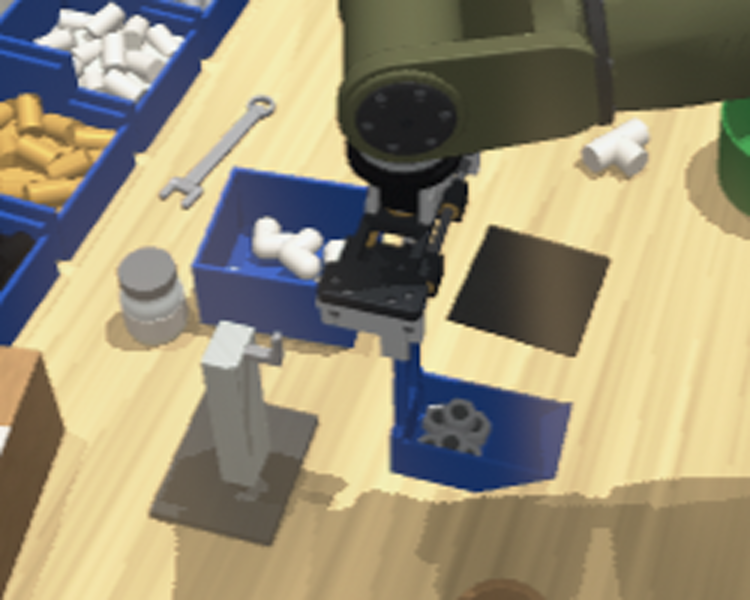

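The cup is free at (410,400) in the crop, upright with its nuts, and the hook is clear. Next I take it over the mat, where I'll pre-tilt it to about 45°, safely below the angle at which nuts slide.

```bash
python3 -m creep '{"slide":[[0.9,-3.8,0],[0.9,-3.8,0],[0.9,-3.8,0],[0.9,-3.8,0],[0.9,-3.8,0],[0.8,-3.9,0],[0.7,-3.9,0],[0,0,0]],"turn":[-0.011,-0.011,-0.011,-0.011,-0.011,-0.011,-0.011,0],"claw":[0,0,0,0,0,0,0,0]}' 60
```

```text
clock: 7.42
eef_pos: [526.6, -47.4, 454.3]
eef_rot: [-3.141, -0.0, 3.138]
wrist_force: [0.0, 0.5, -4.0]
finger_gap: 43.1
finger_force: 60.0
```

```bash
python3 -m creep '{"slide":[[0,0,-2.5],[0,0,-2.5],[0,0,-2.5],[0,0,-2.5],[0,0,-0.6],[0,0,-0.4],[0,0,-0.2],[0,0,0]],"turn":[0,0,0,0,0,0,0,0],"claw":[0,0,0,0,0,0,0,0]}' 60
```

```text
clock: 8.43
eef_pos: [526.5, -45.0, 345.6]
eef_rot: [-3.141, 0.005, 3.141]
wrist_force: [0.4, -0.5, 12.1]
finger_gap: 44.2
finger_force: 60.0
```

```bash
python3 -m creep '{"slide":[[-0.86,0,0.3],[-0.86,0,0.28],[-0.9,0,0.2],[-0.9,0,0.2],[-0.9,0,0.1],[-0.9,0,0.1],[0,0,0]],"turn":[0,0,0,0,0,0,0],"claw":[0,0,0,0,0,0,0]}' 45
python3 - <<'E'
from h import *
im,d=manip.camera("side")
cv2.imwrite("pics/c4.png",cv2.resize(im[130:330,150:400,::-1],None,fx=3,fy=3,interpolation=cv2.INTER_CUBIC))
E
```

```text
clock: 9.3
eef_pos: [472.3, -45.0, 354.6]
eef_rot: [-3.142, 0.0, 3.141]
wrist_force: [0.0, -1.1, -4.6]
finger_gap: 43.6
finger_force: 45.0
```

View pics/c4.png

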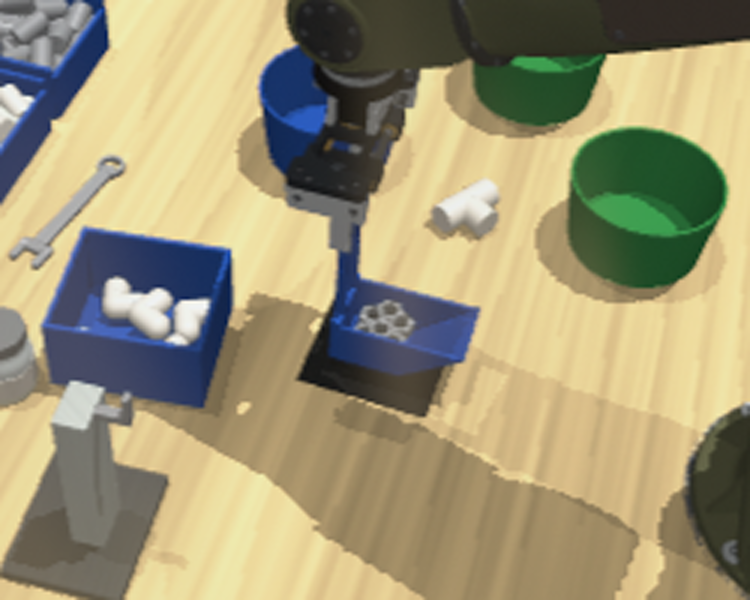

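The cup at (400,330) in the crop is still level. It slid instead of tilting, because the grip was too stiff. I'll go back, set it down, and pivot with a light grip.

```bash
python3 -m creep '{"slide":[[1.8,0,0],[1.8,0,0],[1.8,0,0],[0,0,-0.5],[0,0,-0.4],[0,0,0],[0,0,0]],"turn":[0,0,0,0,0,0,0],"claw":[0,0,0,0,0,0,0]}' 45
python3 -m creep '{"slide":[[0,0,0],[0,0,0],[-0.6,0,0.2],[-1.1,0,0.4],[-1.6,0,0.4],[-1.7,0,0.3]],"turn":[0,0,0,0,0,0],"claw":[0,0,0,0,0,0]}' 8
python3 - <<'E'
from h import *
im,d=manip.camera("side")
cv2.imwrite("pics/c5.png",cv2.resize(im[150:300,200:350,::-1],None,fx=3,fy=3,interpolation=cv2.INTER_CUBIC))
E
```

```text
clock: 10.22
eef_pos: [526.4, -45.0, 345.6]
eef_rot: [3.142, 0.0, 3.141]
wrist_force: [0.6, -0.3, 0.4]
finger_gap: 43.7
finger_force: 45.0
clock: 10.98
eef_pos: [475.6, -45.0, 358.3]
eef_rot: [3.141, -0.001, 3.141]
wrist_force: [-0.9, 0.3, -3.7]
finger_gap: 44.2
finger_force: 8.0
```

View pics/c5.png

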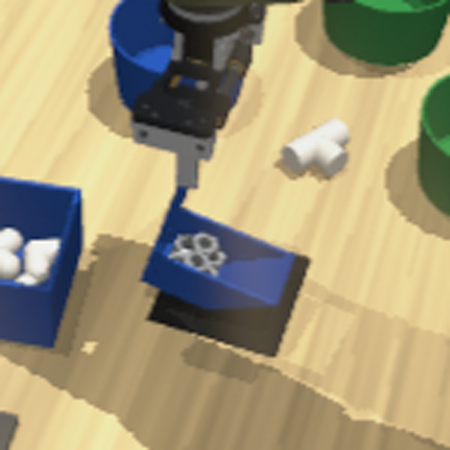

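The tilt is now about 18° with a light grip, so the pivot works. From here I'll measure the tilt numerically from the side wall's rim line.

```bash
cat >> h.py <<'E'
def tilt():
    s=manip.read_state();g=np.array(s["eef_pos"])-[0,0,180]
    im,d=manip.camera("side");P,u,v=pts("side",d,d>0);C=im[v,u].astype(int)
    b=(C[:,2]>C[:,0]+30)&(C[:,2]>C[:,1]+20)
    r=P-g;m=b&(r[:,1]>24)&(r[:,1]<42)&(abs(r[:,0])<230)&(r[:,2]<-5)&(r[:,2]>-220)
    q=r[m][:,[0,2]]
    # outer side face polygon (bowl part) + fit by best tilt/offset: minimise points outside profile
    import numpy as _n
    prof=_n.array([[-32,0],[38,0],[38,50],[28,47],[-92,47]],_n.float32)-_n.array([33,162],_n.float32)
    best=None
    for t in range(-10,100):
        a=_n.radians(t);Rm=_n.array([[_n.cos(a),-_n.sin(a)],[_n.sin(a),_n.cos(a)]])
        pr=(prof@Rm.T).astype(_n.float32)
        for dz in (-6,-3,0,3,6):
            o=_n.array([0,dz],_n.float32)
            e=_n.mean([min(0,max(-15,cv2.pointPolygonTest(pr+o,(float(x),float(z)),True))) for x,z in q[::2]])
            # and the profile's corners should be near points
            c=_n.mean([min(15,_n.min(_n.hypot(*(q-(k+o)).T))) for k in pr[[0,1,3,4]]])
            if best is None or e-c>best[0]: best=(e-c,t,dz)
    print("pts",len(q),"best score,tilt,dz",best,"lowest pts",_n.percentile(r[b&(abs(r[:,1])<42)&(abs(r[:,0])<200)&(r[:,2]>-220)][:,2],1)+g[2])
E
python3 -c "from h import *;tilt()"
python3 -m creep '{"slide":[[0,0,-0.3],[-1.5,0,-0.1],[-1.5,0,-0.1],[-1.5,0,-0.2],[-1.5,0,-0.3],[0,0,0]],"turn":[0,0,0,0,0,0],"claw":[0,0,0,0,0,0]}' 8
python3 -c "from h import *;tilt()"
```

```text
pts 396 best score,tilt,dz (np.float64(-4.896666950860123), 12, 3) lowest pts 5.4845318248763135
clock: 11.82
eef_pos: [416.7, -45.0, 349.0]
eef_rot: [-3.141, 0.001, 3.141]
wrist_force: [-1.7, 0.7, 5.0]
finger_gap: 44.0
finger_force: 8.0
pts 409 best score,tilt,dz (np.float64(-4.729655040206259), 33, 6) lowest pts 4.007174415641259
```

```bash
python3 -m creep '{"slide":[[-1.2,0,-0.2],[-1.2,0,0],[-1.2,0,0.1],[-1,0,0],[0,0,0]],"turn":[0,0,0,0,0],"claw":[0,0,0,0,0]}' 8
python3 -c "from h import *;tilt()"
```

```text
clock: 12.5
eef_pos: [370.3, -45.0, 347.6]
eef_rot: [-3.142, 0.0, 3.141]
wrist_force: [-0.7, 0.5, -0.6]
finger_gap: 43.8
finger_force: 8.0
pts 282 best score,tilt,dz (np.float64(-7.764033428309476), 34, 6) lowest pts 7.43357927634284
```

Run:
```python
from h import *
im,d=manip.camera("side")
cv2.imwrite("pics/c6.png",cv2.resize(im[150:300,220:370,::-1],None,fx=3.5,fy=3.5,interpolation=cv2.INTER_CUBIC))
```

```text
(no output)
```

View pics/c6.png

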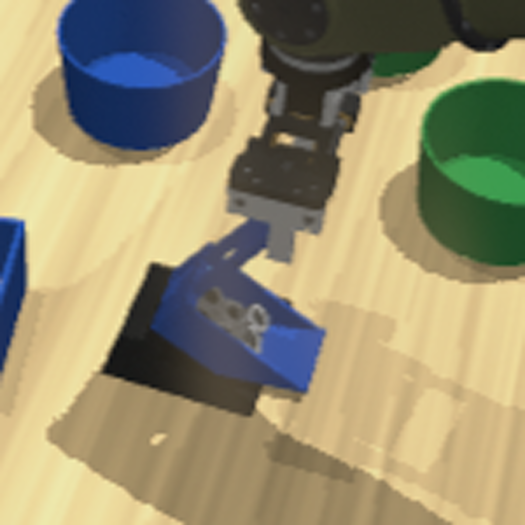

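The cup is tilted about 38–40° with its front wall flat on the mat, lip at (315,360) in the crop, and all nuts inside. I'll tip it a few degrees more, clamp hard and lift.

```bash
python3 -m creep '{"slide":[[-0.8,0,0],[-0.7,0,0],[0,0,0]],"turn":[0,0,0],"claw":[0,0,0]}' 8
python3 -m creep '{"slide":[[0,0,0],[0,0,0],[0,0,1],[0,0,2.5],[0,0,3],[0,0,0]],"turn":[0,0,0,0,0,0],"claw":[0,0,0,0,0,0]}' 60
python3 -c "from h import *;tilt()"
```

```text
clock: 12.98
eef_pos: [355.4, -45.0, 347.5]
eef_rot: [-3.142, 0.0, 3.141]
wrist_force: [-0.2, 0.1, -2.2]
finger_gap: 44.0
finger_force: 8.0
clock: 13.72
eef_pos: [355.9, -45.0, 413.9]
eef_rot: [-3.141, 0.003, 3.141]
wrist_force: [0.6, -0.6, -4.4]
finger_gap: 43.6
finger_force: 60.0
pts 272 best score,tilt,dz (np.float64(-7.807676875492149), 36, 6) lowest pts 73.78549812430109
```

The clamped cup at ~40° won't fit lip-first onto the tub floor, because its floor would foul the far rim. So I'll change the plan:

1. Rest the cup on its sloped front wall on the mat.
2. Regrip the back plate low, at z≈75 mm. Gravity then swings the cup lip-down by itself once the grip is eased over the tub.

```bash
python3 -m creep '{"slide":[[1.7,0,0],[1.7,0,0],[1.7,0,0],[1.7,0,-2],[0,0,-2],[0,0,-2],[0,0,-0.6],[0,0,0]],"turn":[0,0,0,0,0,0,0,0],"claw":[0,0,0,0,0,0,0,0]}' 60
python3 -m creep '{"slide":[[0,0,-0.2],[0,0,0],[0,0,0],[0,0,0]],"turn":[0,0,0,0],"claw":[0,0,0,0]}' 4
python3 -c "from h import *;tilt()"
```

```text
clock: 14.78
eef_pos: [424.0, -44.9, 347.5]
eef_rot: [-3.142, 0.002, 3.141]
wrist_force: [-6.4, 1.0, 23.8]
finger_gap: 43.7
finger_force: 60.0
clock: 15.28
eef_pos: [423.7, -45.0, 344.1]
eef_rot: [3.141, -0.0, 3.141]
wrist_force: [1.1, 0.1, 0.7]
finger_gap: 44.0
finger_force: 4.0
pts 439 best score,tilt,dz (np.float64(-6.702932041917965), 33, 6) lowest pts 4.044154442970807
```

```bash
python3 -m creep '{"slide":[[0,0,0],[0,0,0],[0,0,0],[0,0,0]],"turn":[0,0,0,0],"claw":[0.56,0.56,0.56,0.56]}' 4
python3 - <<'E'
from h import *
tilt()
im,d=manip.camera("side")
cv2.imwrite("pics/c7.png",cv2.resize(im[150:300,220:370,::-1],None,fx=3.5,fy=3.5,interpolation=cv2.INTER_CUBIC))
P,u,v=pts("side",d,d>0);C=im[v,u].astype(int)
b=(C[:,2]>C[:,0]+30)&(C[:,2]>C[:,1]+20)&(P[:,0]>330)&(P[:,0]<570)&(P[:,1]>-100)&(P[:,1]<0)
for nm,m in(("plate edge y -32..-18",b&(P[:,1]>-32)&(P[:,1]<-19)&(P[:,2]>85)),):
    q=P[m][:,[0,2]];print(nm,len(q));i=np.argsort(q[:,1]);print(np.round(q[i][::max(1,len(q)//25)]).tolist())
    vx,vy,x0,y0=cv2.fitLine(q.astype(np.float32),cv2.DIST_HUBER,0,.01,.01).ravel();print(np.degrees(np.arctan2(vx,vy)),x0,y0)
E
```

```text
clock: 15.82
eef_pos: [423.8, -45.0, 344.4]
eef_rot: [-3.142, -0.0, 3.141]
wrist_force: [0.7, -0.4, -0.1]
finger_gap: 52.4
finger_force: 0.0
pts 425 best score,tilt,dz (np.float64(-12.917130994702095), 58, 6) lowest pts 4.971198038285223
plate edge y -32..-18 84
[[531.0, 85.0], [532.0, 90.0], [532.0, 93.0], [532.0, 100.0], [533.0, 104.0], [530.0, 108.0], [537.0, 116.0], [534.0, 118.0], [534.0, 122.0], [535.0, 123.0], [535.0, 126.0], [535.0, 131.0], [537.0, 137.0], [535.0, 140.0], [537.0, 145.0], [536.0, 147.0], [538.0, 149.0], [541.0, 154.0], [539.0, 157.0], [540.0, 161.0], [537.0, 165.0], [538.0, 168.0], [538.0, 169.0], [539.0, 174.0], [544.0, 177.0], [540.0, 179.0], [544.0, 180.0], [541.0, 181.0]]
6.359989 537.4062 139.39607
```

View pics/c7.png

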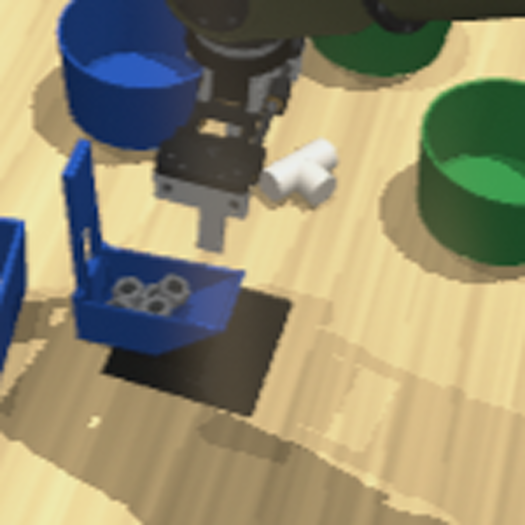

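The cup fell back upright at (150,290) in the crop, with the nuts still in. It isn't stable on its front wall, so the low regrip is out.

New plan: regrip the tab, tilt to about 50° on the mat (nuts slide only near 55°), clamp, and finish over the tub with the lip inside it by shaking or pushing.

```bash
python3 -m creep '{"slide":[[0,0,0],[0,0,0],[2.5,0,0],[3,0,0],[3,0,0],[3,0,0],[0,0,0],[0,0,0]],"turn":[0,0,0,0,0,0,0,0],"claw":[0.9,0.9,0.9,0.9,0.9,0.9,0,0]}' 60
python3 -m creep '{"slide":[[0,0,0],[0,0,0],[0,0,0],[0,0,0],[0,0,0]],"turn":[0,0,0,0,0],"claw":[0,0,0,0,0]}' 60
python3 - <<'E'
from h import *
for n in("side","top"):
    im,d=manip.camera(n);P,u,v=pts(n,d,d>0);C=im[v,u].astype(int)
    b=(C[:,2]>C[:,0]+30)&(C[:,2]>C[:,1]+20)&(P[:,0]>380)&(P[:,0]<562)&(P[:,1]>-100)&(P[:,1]<0)&(P[:,2]>8)
    q=P[b];r=cv2.minAreaRect(q[q[:,2]<60][:,:2].astype(np.float32));t=q[q[:,2]>150]
    print(n,len(q),"bowl",r,"tab",len(t),np.round(t.mean(0)) if len(t) else 0, np.round(q.max(0)))
tilt()
E
```

```text
clock: 16.92
eef_pos: [538.3, -45.0, 344.2]
eef_rot: [3.142, -0.001, 3.141]
wrist_force: [-0.4, 0.3, 0.4]
finger_gap: 67.6
finger_force: 0.0
clock: 17.55
eef_pos: [538.8, -45.0, 344.6]
eef_rot: [3.141, 0.0, 3.141]
wrist_force: [0.8, 0.4, 1.7]
finger_gap: 39.3
finger_force: 60.2
side 1068 bowl ((466.4645690917969, -42.919586181640625), (75.78462219238281, 129.5081024169922), 89.51638793945312) tab 94 [523. -41. 182.] [550.  -4. 514.]
top 1 bowl ((0.0, 0.0), (0.0, 0.0), 0.0) tab 1 [523. -60. 165.] [523. -60. 165.]
pts 501 best score,tilt,dz (np.float64(-6.457318127780513), -5, 0) lowest pts 4.068913506613939
```

Run:
```python
from h import *
s=manip.read_state();print(s["finger_gap"],s["finger_force"],s["wrist_force"],s["clock"])
im,d=manip.camera("side");P,u,v=pts("side",d,d>0);C=im[v,u].astype(int)
b=(C[:,2]>C[:,0]+30)&(C[:,2]>C[:,1]+20)&(P[:,0]>480)&(P[:,0]<580)&(P[:,1]>-80)&(P[:,1]<-10)&(P[:,2]>52)&(P[:,2]<200)
q=P[b]
for z in range(50,200,10):
    k=q[(q[:,2]>=z)&(q[:,2]<z+10)]
    if len(k): print(z,len(k),np.round(k.min(0)[:2]),np.round(np.median(k,0)[:2]),np.round(k.max(0)[:2]))
```

```text
39.15880630160103 60.30533105134964 [0.9913254  1.52949565 2.0750368 ] 17.7
50 40 [481. -74.] [523. -45.] [531. -10.]
60 14 [521. -62.] [527. -57.] [532. -21.]
70 18 [522. -63.] [525. -57.] [531. -23.]
80 15 [521. -61.] [525. -24.] [531. -21.]
90 14 [522. -63.] [525. -41.] [528. -20.]
100 10 [521. -60.] [523. -25.] [529. -20.]
110 16 [521. -59.] [523. -35.] [529. -21.]
120 15 [521. -58.] [522. -25.] [529. -21.]
130 14 [521. -58.] [523. -33.] [529. -23.]
140 17 [521. -58.] [522. -29.] [528. -20.]
150 19 [522. -68.] [523. -30.] [529. -21.]
160 17 [521. -67.] [522. -30.] [529. -19.]
170 23 [521. -65.] [522. -31.] [530. -20.]
180 28 [521. -67.] [525. -49.] [531. -23.]
```

```bash
python3 -m creep '{"slide":[[0,0,0],[0,0,0],[0,0.2,0],[-0.6,0,0],[-0.7,0,0],[0,0,0],[0,0,0]],"turn":[0,0,0,0,0,0,0],"claw":[0.75,0.75,0.75,0.75,0.75,0.75,0.75]}' 60
python3 - <<'E'
from h import *
im,d=manip.camera("side");P,u,v=pts("side",d,d>0);C=im[v,u].astype(int)
b=(C[:,2]>C[:,0]+30)&(C[:,2]>C[:,1]+20)&(P[:,0]>480)&(P[:,0]<580)&(P[:,1]>-80)&(P[:,1]<-10)&(P[:,2]>52)&(P[:,2]<200)
q=P[b]
for z in (60,90,120,150,170):
    k=q[(q[:,2]>=z)&(q[:,2]<z+20)]
    if len(k): print(z,len(k),np.round(k.min(0)[:2]),np.round(np.median(k,0)[:2]),np.round(k.max(0)[:2]))
E
```

```text
clock: 18.62
eef_pos: [525.8, -43.0, 344.6]
eef_rot: [-3.142, 0.0, 3.141]
wrist_force: [0.8, 0.1, -0.7]
finger_gap: 70.2
finger_force: 0.0
60 32 [521. -63.] [525. -49.] [532. -19.]
90 22 [521. -62.] [524. -24.] [528. -21.]
120 22 [522. -61.] [522. -42.] [528. -22.]
150 7 [521. -44.] [522. -31.] [524. -26.]
```

```bash
cat >> h.py <<'E'
def lean():
    s=manip.read_state();g=np.array(s["eef_pos"])-[0,0,180]
    im,d=manip.camera("side");P,u,v=pts("side",d,d>0);C=im[v,u].astype(int)
    b=(C[:,2]>C[:,0]+30)&(C[:,2]>C[:,1]+20);r=P-g;n=np.hypot(r[:,0],r[:,2])
    q=r[b&(r[:,1]>15)&(r[:,1]<27)&(n<102)&(r[:,2]<5)&(r[:,0]>-15)][:,[0,2]]
    vx,vz,x0,z0=cv2.fitLine(q.astype(np.float32),cv2.DIST_HUBER,0,.01,.01).ravel()
    print("lean deg",len(q),np.degrees(np.arctan2(-vx*np.sign(vz),abs(vz))), "x at grip",x0-vx/vz*z0)
E
python3 -m creep '{"slide":[[0,0,0],[0,0,0],[0,0,0],[0,0,0],[0,0,0],[0,0,0]],"turn":[0,0,0,0,0,0],"claw":[0,0,0,0,0,0]}' 8
python3 -c "from h import *;lean()"
python3 -m creep '{"slide":[[-0.9,0,0.3],[-1.7,0,0.5],[-1.8,0,0.3],[-1.8,0,0.1],[-1.8,0,-0.1],[-1.8,0,-0.3],[-1.4,0,-0.3],[0,0,0]],"turn":[0,0,0,0,0,0,0,0],"claw":[0,0,0,0,0,0,0,0]}' 8
python3 -c "from h import *;lean()"
```

```text
clock: 19.42
eef_pos: [525.8, -43.0, 344.4]
eef_rot: [-3.142, 0.0, 3.141]
wrist_force: [0.5, -0.6, -0.8]
finger_gap: 44.3
finger_force: 8.0
lean deg 56 0.012715307 x at grip -1.4401662
clock: 20.48
eef_pos: [412.8, -42.9, 350.3]
eef_rot: [3.142, 0.002, 3.141]
wrist_force: [0.0, 1.0, 4.7]
finger_gap: 44.0
finger_force: 8.0
lean deg 53 14.28027 x at grip 14.009245
```

Run:
```python
from h import *
tilt()
s=manip.read_state();g=np.array(s["eef_pos"])-[0,0,180]
im,d=manip.camera("side");P,u,v=pts("side",d,d>0);C=im[v,u].astype(int)
b=(C[:,2]>C[:,0]+30)&(C[:,2]>C[:,1]+20);r=P-g
for z in range(-170,20,10):
    k=r[b&(abs(r[:,1])<40)&(abs(r[:,0])<170)&(r[:,2]>=z)&(r[:,2]<z+10)]
    if len(k):
        f=k[k[:,1]>12]
        print(z,len(k),np.round(k.min(0)[:2]),np.round(k.max(0)[:2]),"near",len(f),np.round(np.percentile(f[:,0],[0,50,100])) if len(f) else'')
```

```text
pts 324 best score,tilt,dz (np.float64(-8.539180213970976), 19, 6) lowest pts 11.575351994944526
-170 1 [55. 18.] [55. 18.] near 1 [55. 55. 55.]
-160 69 [-49. -33.] [44. 38.] near 17 [-45.  18.  38.]
-150 208 [-78. -33.] [57. 38.] near 78 [-77. -40.  57.]
-140 173 [-78. -35.] [57. 37.] near 83 [-78. -43.  57.]
-130 80 [-53. -35.] [54. 38.] near 55 [-52.  19.  54.]
-120 74 [-22. -35.] [51. 37.] near 55 [-22.  20.  51.]
-110 21 [ 17. -33.] [47. 35.] near 20 [17. 36. 47.]
-100 27 [ 33. -15.] [46. 38.] near 21 [33. 40. 44.]
-90 11 [ 33. -14.] [41. 24.] near 9 [33. 37. 41.]
-80 10 [ 28. -13.] [37. 24.] near 9 [28. 31. 37.]
-70 11 [26. 16.] [35. 23.] near 11 [26. 29. 35.]
-60 9 [21. 21.] [32. 26.] near 9 [21. 25. 32.]
-50 10 [18. 16.] [30. 24.] near 10 [18. 25. 30.]
-40 1 [24. 23.] [24. 23.] near 1 [24. 24. 24.]
```

```bash
python3 -m creep '{"slide":[[0,0,1.5],[2.3,0,0],[2.4,0,0],[2.3,0,0],[0,0,-1],[0,0,-0.6],[0,0,0]],"turn":[0,0,0,0,0,0,0],"claw":[0,0,0,0,0,0,0]}' 10
python3 -m creep '{"slide":[[-0.9,0,0],[-0.9,0,-0.1],[-0.9,0,-0.1],[-0.9,0,-0.2],[-0.8,0,-0.2],[-0.6,0,-0.2],[0,0,0]],"turn":[0,0,0,0,0,0,0],"claw":[0,0,0,0,0,0,0]}' 10
cat >> h.py <<'E'
def prof():
    s=manip.read_state();g=np.array(s["eef_pos"])-[0,0,180]
    im,d=manip.camera("side");P,u,v=pts("side",d,d>0);C=im[v,u].astype(int)
    b=(C[:,2]>C[:,0]+30)&(C[:,2]>C[:,1]+20);r=P-g
    k=r[b&(r[:,1]>14)&(r[:,1]<27)&(r[:,2]<-8)&(r[:,0]>0)]
    # plate edge: fit line through farthest-up part, radius 40..105 from grip
    n=np.hypot(k[:,0],k[:,2]);k=k[(n>30)&(n<108)]
    vx,vz,x0,z0=cv2.fitLine(k[:,[0,2]].astype(np.float32),cv2.DIST_HUBER,0,.01,.01).ravel()
    w=r[b&(abs(r[:,1])<42)&(abs(r[:,0])<200)&(r[:,2]>-200)&(r[:,2]<0)]
    i=w[:,0].argmin()
    print("plate tilt",len(k),np.degrees(np.arctan(-vx/vz)),"by chord",np.degrees(np.arctan2(np.median(k[:,0]),-np.median(k[:,2]))),"min-x pt",np.round(np.percentile(w[:,0],1)),"zlow",np.percentile(w[:,2],1))
E
python3 -c "from h import *;prof()"
```

```text
clock: 21.5
eef_pos: [483.2, -43.0, 348.6]
eef_rot: [3.142, 0.0, 3.141]
wrist_force: [0.5, 0.2, -0.9]
finger_gap: 44.1
finger_force: 10.0
clock: 22.38
eef_pos: [432.9, -43.0, 341.4]
eef_rot: [-3.141, 0.001, 3.141]
wrist_force: [-1.5, 1.4, 10.2]
finger_gap: 44.1
finger_force: 10.0
plate tilt 89 31.842962 by chord 47.095257911443035 min-x pt -33.0 zlow -155.9487000375295
```

```bash
python3 -m creep '{"slide":[[-0.7,0,0.1],[-0.8,0,0.1],[-0.8,0,0.0],[0,0,0]],"turn":[0,0,0,0],"claw":[0,0,0,0]}' 12
python3 -c "from h import *;prof()"
```

```text
clock: 22.92
eef_pos: [410.2, -43.0, 342.4]
eef_rot: [3.142, -0.0, 3.141]
wrist_force: [-0.8, 0.5, -3.2]
finger_gap: 43.8
finger_force: 12.0
plate tilt 85 30.013933 by chord 43.10653893658537 min-x pt -38.0 zlow -158.84390765125025
```

```bash
python3 -m creep '{"slide":[[1.5,0,0],[0,0,-0.3],[-0.7,0,-0.1],[-0.7,0,0],[-0.7,0,0.0],[-0.7,0,0],[0,0,0]],"turn":[0,0,0,0,0,0,0],"claw":[0,0,0,0,0,0,0]}' 16
python3 -c "from h import *;prof()"
```

```text
clock: 23.85
eef_pos: [397.5, -43.0, 338.5]
eef_rot: [-3.142, 0.0, 3.141]
wrist_force: [1.1, 0.1, -0.8]
finger_gap: 43.6
finger_force: 16.0
plate tilt 74 30.434605 by chord 45.41986355333355 min-x pt -36.0 zlow -152.10212015173255
```

The lip slides on the rubber, so I'll use the mat's far edge, a fixed 3 mm step at x≈498, as a stop for it and work at y≈-88 to clear the elbow bin.

```bash
python3 -m creep '{"slide":[[0,0,1.5],[3,-1.1,1],[4,-1.2,0],[4,-1.2,0],[3.8,-1,0],[0,0,-1.3],[0,0,-1],[0,0,0]],"turn":[0,0,0,0,0,0,0,0],"claw":[0,0,0,0,0,0,0,0]}' 30
python3 -c "from h import *;prof()"
```

```text
clock: 24.9
eef_pos: [545.2, -87.8, 339.7]
eef_rot: [3.141, -0.002, 3.141]
wrist_force: [0.1, -0.0, -3.0]
finger_gap: 43.2
finger_force: 30.0
plate tilt 41 14.0580845 by chord 21.869367063479192 min-x pt -85.0 zlow -155.1579017127985
```

```bash
python3 -m creep '{"slide":[[0,0,-0.3],[-1,0,-0.1],[-1,0,0],[-1,0,0],[-1.3,0,0],[-1.4,0,-0.1],[-1.4,0,-0.2],[-1.4,0,-0.3]],"turn":[0,0,0,0,0,0,0,0],"claw":[0,0,0,0,0,0,0,0]}' 12
python3 -c "from h import *;prof()"
```

```text
clock: 25.95
eef_pos: [460.1, -88.0, 331.3]
eef_rot: [-3.141, 0.002, 3.141]
wrist_force: [3.6, 0.6, 16.1]
finger_gap: 44.0
finger_force: 12.0
plate tilt 78 40.105568 by chord 58.39767942186734 min-x pt -13.0 zlow -148.0572937101085
```

```bash
python3 -m creep '{"slide":[[0,0,0],[0,0,0],[0,0,0]],"turn":[0,0,0],"claw":[0,0,0]}' 60
python3 -m creep '{"slide":[[0,0,0.8],[0,0,2],[0,0,2.5],[0,0,0]],"turn":[0,0,0,0],"claw":[0,0,0,0]}' 60
python3 - <<'E'
from h import *
prof();tilt()
im,d=manip.camera("side")
cv2.imwrite("pics/c8.png",cv2.resize(im[110:290,170:390,::-1],None,fx=3.5,fy=3.3,interpolation=cv2.INTER_CUBIC))
E
```

```text
clock: 26.38
eef_pos: [460.5, -88.0, 331.1]
eef_rot: [-3.141, 0.002, 3.141]
wrist_force: [1.7, 0.4, 6.6]
finger_gap: 43.3
finger_force: 60.0
clock: 26.88
eef_pos: [460.5, -87.9, 384.4]
eef_rot: [-3.141, 0.002, 3.141]
wrist_force: [0.8, -0.1, -3.7]
finger_gap: 43.5
finger_force: 60.0
plate tilt 91 39.42722 by chord 56.95298550793743 min-x pt -14.0 zlow -165.27929467566656
pts 484 best score,tilt,dz (np.float64(-13.188669597593565), 41, 6) lowest pts 40.266482146864234
```

View pics/c8.png

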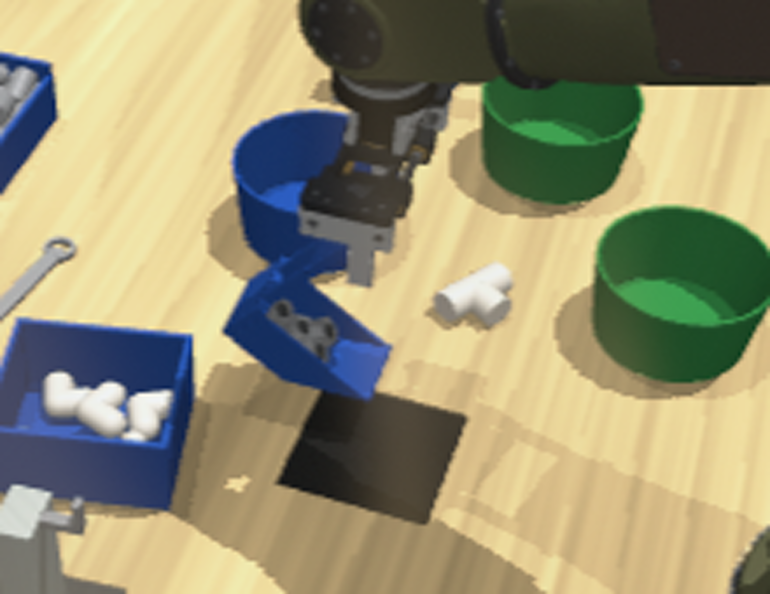

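The cup is clamped at about 48°, with the nuts at (300,330) in the crop still in it and the lip at (375,375). I'll carry it gently over the blue tub.

```bash
python3 -m creep '{"slide":[[0,0,1],[0,-0.8,2],[0.3,-1.8,2],[0.6,-2.8,1],[0.9,-3.4,0],[1.1,-3.4,0],[1.2,-3.2,0],[1.3,-2.6,0]],"turn":[0,0,0,0,0,0,0,0],"claw":[0,0,0,0,0,0,0,0]}' 60
python3 -m creep '{"slide":[[1.2,-2,0],[1,-1.2,0],[0.8,-0.5,0],[0.6,-0.2,0],[0.4,0,-1],[0.1,0,-1.5],[0,0,-1.5],[0,0,0]],"turn":[0,0,0,0,0,0,0,0],"claw":[0,0,0,0,0,0,0,0]}' 60
python3 -c "
from h import *;prof()
im,d=manip.camera('side')
for q in ('tub','cup','nut0'):
  for r in manip.cut_out(q,'side')[:6]:
    P,u,v=pts('side',d,r['mask']);print(q,round(r['score'],2),np.round(r['position']),np.round(np.median(P,0)),len(P),np.round(P.min(0)))
"
```

```text
clock: 28.02
eef_pos: [515.0, -269.3, 443.3]
eef_rot: [3.141, -0.001, 3.14]
wrist_force: [-0.4, 0.9, -3.5]
finger_gap: 43.9
finger_force: 60.0
clock: 29.02
eef_pos: [555.6, -306.9, 401.6]
eef_rot: [3.14, -0.003, 3.141]
wrist_force: [-0.1, -0.4, -3.4]
finger_gap: 43.5
finger_force: 60.0
plate tilt 67 39.11427 by chord 55.377237593276504 min-x pt -60.0 zlow -184.26803456113868
tub 0.78 [343. 207.] [ 278. -228.   49.] 197 [ 249. -309.    4.]
tub 0.77 [263. 175.] [ 553. -270.   50.] 1361 [ 494. -507.   -5.]
tub 0.73 [320. 148.] [ 400. -461.   45.] 1155 [ 326. -685.   -5.]
cup 0.88 [251. 149.] [ 608. -286.  112.] 865 [ 541. -623.   -4.]
```

```bash
python3 -m creep '{"slide":[[-1.2,0,0],[1.2,0,0],[-1.2,0,0],[1.2,0,0],[-1.2,0,0],[1.2,0,0],[0,0,0],[0,0,0]],"turn":[0,0,0,0,0,0,0,0],"claw":[0,0,0,0,0,0,0,0]}' 60
python3 -c "
from h import *;prof()
f=[]
for i in range(6): manip.camera('top');f.append(manip.read_state()['wrist_force'][2])
print(np.mean(f))"
```

```text
clock: 30.28
eef_pos: [555.9, -307.0, 403.3]
eef_rot: [3.142, -0.0, 3.141]
wrist_force: [0.2, -0.1, -3.6]
finger_gap: 43.2
finger_force: 60.0
plate tilt 68 37.373184 by chord 53.38718877179637 min-x pt -60.0 zlow -191.37007990888748
-4.2248201529810725
```

```bash
python3 -m creep '{"slide":[[-1.3,0,0],[-1.3,0,0],[0,0,-1.5],[0,0,-2],[-0.2,0,0],[0,0,0]],"turn":[0,0,0,0,0,0],"claw":[0,0,0,0,0,0]}' 60
cat >> h.py <<'E'
def tub():
    im,d=manip.camera("top");P,u,v=pts("top",d,d>0);C=im[v,u].astype(int)
    out=[]
    for n in("top","side"):
        im,d=manip.camera(n);P,u,v=pts(n,d,d>0);C=im[v,u].astype(int)
        m=(C[:,2]>C[:,0]+40)&(C[:,2]>C[:,1]+30)&(abs(P[:,2]-89)<5)&(np.hypot(P[:,0]-572,P[:,1]+307)<95)&(np.hypot(P[:,0]-572,P[:,1]+307)>55)
        from scipy.optimize import least_squares
        p=P[m];f=least_squares(lambda q:np.hypot(p[:,0]-q[0],p[:,1]-q[1])-77,[572,-307],loss="soft_l1",f_scale=2)
        out.append((len(p),np.round(f.x,1).tolist()))
    print("tub",out)
def wf(k=6):
    f=[]
    for i in range(k): manip.camera("side");f.append(manip.read_state()["wrist_force"])
    print("wrist",np.round(np.mean(f,0),2))
E
python3 -c "
from h import *;prof();tub();wf()"
```

```text
clock: 31.38
eef_pos: [527.7, -307.1, 368.1]
eef_rot: [3.141, -0.001, 3.141]
wrist_force: [-0.3, -0.6, -6.5]
finger_gap: 43.8
finger_force: 60.0
plate tilt 68 37.896877 by chord 56.534444423346066 min-x pt -29.0 zlow -174.0424237861373
tub [(42, [573.4, -308.0]), (181, [574.4, -307.0])]
wrist [-1.9   0.05 -5.75]
```

```bash
python3 -m creep '{"slide":[[0,0,0.8],[-0.4,0,0],[-0.3,0,0],[0,0,0]],"turn":[0,0,0,0],"claw":[0,0,0,0]}' 60
python3 -c "
from h import *;tub();wf()"
```

```text
clock: 32.38
eef_pos: [520.7, -307.0, 376.7]
eef_rot: [-3.141, 0.001, 3.141]
wrist_force: [1.7, -0.6, -2.5]
finger_gap: 43.1
finger_force: 60.0
tub [(35, [574.0, -307.4]), (177, [574.3, -306.4])]
wrist [ 1.43 -0.95 -3.34]
```

```bash
python3 -m creep '{"slide":[[-0.6,0,0],[-0.9,0,0],[-0.9,0,0],[-0.9,0,0]],"turn":[0,0,0,0],"claw":[0,0,0,0]}' 15
python3 -c "
from h import *;prof();tub();wf(4)"
```

```text
clock: 33.33
eef_pos: [487.0, -307.0, 376.4]
eef_rot: [3.141, -0.0, 3.141]
wrist_force: [3.4, 0.2, -6.1]
finger_gap: 43.8
finger_force: 15.0
plate tilt 57 50.494232 by chord 68.56874471663964 min-x pt 10.0 zlow -193.40386445153695
tub [(37, [571.0, -306.1]), (148, [570.6, -305.1])]
wrist [ 1.13 -0.27 -2.52]
```

```bash
python3 -m creep '{"slide":[[-0.8,0,-0.2],[-0.9,0,-0.3],[-0.9,0,-0.5],[-0.9,0,-0.7],[-0.5,0,-0.6],[0,0,0]],"turn":[0,0,0,0,0,0],"claw":[0,0,0,0,0,0]}' 15
python3 -c "
from h import *;prof();tub();wf(4)"
```

```text
clock: 34.48
eef_pos: [447.5, -307.1, 352.9]
eef_rot: [3.141, -0.001, 3.14]
wrist_force: [3.2, -0.4, -3.8]
finger_gap: 44.0
finger_force: 15.0
plate tilt 33 -35.55653 by chord 79.90275941689404 min-x pt 49.0 zlow -170.06009830451907
tub [(72, [568.5, -306.2]), (115, [568.5, -305.4])]
wrist [ 2.6  -0.27 -4.51]
```

```bash
python3 -m creep '{"slide":[[0,0,0],[0,0,0],[0.6,0,0],[1,0,0.6],[0.8,0,1.2],[0.4,0,1.2],[0,0,0],[0,0,0]],"turn":[0,0,0,0,0,0,0,0],"claw":[0,0,0,0,0,0,0,0]}' 60
python3 - <<'E'
from h import *
wf(6);tub()
g=manip.read_state()["eef_pos"]-np.array([0,0,180.])
for n in("top","side"):
    im,d=manip.camera(n);P,u,v=pts(n,d,d>0);C=im[v,u].astype(int)
    b=(C[:,2]>C[:,0]+30)&(C[:,2]>C[:,1]+20);r=P-g
    print(n)
    for x in range(-20,180,15):
        k=r[b&(abs(r[:,1])<40)&(r[:,0]>=x)&(r[:,0]<x+15)&(P[:,2]>97)]
        if len(k): print(x,len(k),np.round(np.percentile(k[:,2],[2,50,98])))
    im,d=manip.camera(n)
    for q in("nut0",):
        for r in manip.cut_out(q,n): 
            p,u,v=pts(n,d,r["mask"]);print(q,round(r["score"],2),np.round(r["position"]),np.round(np.median(p,0)) if len(p) else '',r["mask"].sum())
E
```

```text
clock: 35.88
eef_pos: [475.6, -307.0, 383.3]
eef_rot: [3.141, -0.0, 3.141]
wrist_force: [0.3, 1.0, -3.0]
finger_gap: 43.1
finger_force: 60.0
wrist [ 0.27  0.14 -2.84]
tub [(22, [568.2, -306.4]), (121, [568.3, -305.4])]
top
-5 1 [28. 28. 28.]
40 3 [267. 269. 273.]
55 8 [-13. 135. 272.]
70 16 [-104.   -9.   -1.]
85 22 [-92. -27. -10.]
100 53 [-91. -32. -21.]
115 85 [-88. -33. -26.]
130 73 [-86. -41. -33.]
145 54 [-56. -47. -41.]
side
-20 1 [91. 91. 91.]
10 19 [16. 23. 87.]
25 30 [ 5. 17. 23.]
40 34 [-1.  8. 14.]
55 36 [-10.   0.   7.]
70 54 [-105.  -15.   -2.]
85 118 [-105.  -80.  -12.]
100 163 [-104.  -64.  -22.]
115 162 [-104.  -55.  -28.]
130 97 [-94. -45. -35.]
145 47 [-73. -48. -43.]
nut0 0.61 [273. 165.] [ 527. -346.   36.] 73
```

```bash
python3 -m creep '{"slide":[[-1.2,0,0],[1.2,0,0],[-1.2,0,0],[1.2,0,0],[-1.2,0,0],[1.2,0,0],[0,0,0],[0,0,0]],"turn":[0,0,0,0,0,0,0,0],"claw":[0,0,0,0,0,0,0,0]}' 60
python3 - <<'E'
from h import *
wf(10);tub()
for n in("top","side"):
    im,d=manip.camera(n);P,u,v=pts(n,d,d>0);C=im[v,u].astype(int)
    h=cv2.cvtColor(im,cv2.COLOR_RGB2HSV)[v,u].astype(int)
    m=(h[:,1]<70)&(np.hypot(P[:,0]-568,P[:,1]+306)<70)&(P[:,2]<200)
    p=P[m];print(n,len(p))
    im2=np.zeros(d.shape,np.uint8);im2[v[m],u[m]]=255
    k,l,st,c=cv2.connectedComponentsWithStats(im2)
    for i in range(1,k):
        q=P[m][l[v[m],u[m]]==i];print(st[i,4],np.round(np.median(q,0)),np.round(q[:,2].min()),np.round(q[:,2].max()))
E
```

```text
clock: 37.62
eef_pos: [475.9, -307.0, 383.3]
eef_rot: [3.142, -0.0, 3.141]
wrist_force: [1.1, 0.4, -2.7]
finger_gap: 43.2
finger_force: 60.0
wrist [ 0.08 -0.21 -2.31]
tub [(25, [568.0, -306.9]), (117, [568.5, -305.3])]
top 5
1 [ 634. -329.  149.] 149.0 149.0
3 [ 530. -293.   18.] 10.0 20.0
1 [ 526. -252.   -3.] -3.0 -3.0
side 70
1 [ 546. -331.  199.] 199.0 199.0
2 [ 591. -335.  177.] 174.0 179.0
2 [ 569. -329.  187.] 186.0 187.0
1 [ 559. -330.  193.] 193.0 193.0
2 [ 620. -341.  157.] 154.0 159.0
2 [ 606. -341.  164.] 164.0 165.0
1 [ 568. -321.  177.] 177.0 177.0
1 [ 555. -320.  185.] 185.0 185.0
4 [ 631. -320.  151.] 147.0 152.0
2 [ 571. -315.  173.] 155.0 190.0
2 [ 549. -292.  199.] 198.0 199.0
5 [ 631. -290.  150.] 147.0 152.0
1 [ 545. -286.  189.] 189.0 189.0
1 [ 570. -342.  133.] 133.0 133.0
3 [ 628. -273.  144.] 140.0 149.0
1 [ 512. -347.   60.] 60.0 60.0
7 [ 512. -346.   40.] 32.0 56.0
4 [ 530. -338.   20.] 17.0 21.0
3 [ 499. -313.    7.] -4.0 22.0
1 [ 620. -261.    1.] 1.0 1.0
8 [ 502. -288.    6.] -2.0 22.0
1 [ 609. -251.   -0.] -0.0 -0.0
3 [ 596. -242.    3.] 1.0 4.0
1 [ 506. -278.   -0.] -0.0 -0.0
1 [ 585. -241.   -2.] -2.0 -2.0
1 [ 515. -261.    3.] 3.0 3.0
1 [ 510. -269.    1.] 1.0 1.0
2 [ 571. -237.    1.] 1.0 2.0
1 [ 560. -239.   -1.] -1.0 -1.0
1 [ 554. -241.   -1.] -1.0 -1.0
1 [ 543. -241.    3.] 3.0 3.0
1 [ 538. -247.   -1.] -1.0 -1.0
1 [ 531. -247.    1.] 1.0 1.0
1 [ 524. -257.   -1.] -1.0 -1.0
```

```bash
python3 -m creep '{"slide":[[0,0,2],[0,0,3],[-0.5,0,3],[-1,0,3],[-1.2,0,1],[1.2,0,0],[0,0,0]],"turn":[0,0,0,0,0,0,0],"claw":[0,0,0,0,0,0,0]}' 60
python3 - <<'E'
from h import *
wf(8);tub()
for n in("top","side"):
    im,d=manip.camera(n);P,u,v=pts(n,d,d>0)
    h=cv2.cvtColor(im,cv2.COLOR_RGB2HSV)[v,u].astype(int)
    m=(h[:,1]<110)&(np.hypot(P[:,0]-568,P[:,1]+306)<69)&(P[:,2]<70)
    print(n,m.sum());np.savez(n+"_n.npz",im=im,d=d)
    # ascii map of saturation within tub
    for q in("nut0","cup"):
        for r in manip.cut_out(q,n):
            p,_,_=pts(n,d,r["mask"]);print(q,round(r["score"],2),np.round(r["position"]),np.round(np.median(p,0)) if len(p) else '',r["mask"].sum())
im=np.load("side_n.npz")["im"];h=cv2.cvtColor(im,cv2.COLOR_RGB2HSV)
for r in range(148,194): print(''.join('#' if h[r,c,1]<90 else '+' if h[r,c,1]<140 else '.' for c in range(225,300)))
E
```

```text
clock: 39.25
eef_pos: [461.5, -307.0, 502.0]
eef_rot: [3.14, -0.001, 3.141]
wrist_force: [0.3, -0.6, -3.1]
finger_gap: 43.3
finger_force: 60.0
wrist [-0.01 -0.02 -2.23]
tub [(23, [568.0, -306.7]), (197, [568.4, -305.7])]
top 5
cup 0.6 [326. 169.] [ 576. -295.  276.] 570
side 137
nut0 0.4 [265. 165.] [ 562. -357.   23.] 36
nut0 0.38 [263. 118.] [ 560. -292.  247.] 1259
####################.......................+++++++++#######################
##################+........................++++++++++######################
################+..........................++++++++++++####################
################...........................++++++++++#++###################
###############............................+++++++++++#++##################
##############+............................++++++++++###++#################
##############.............................++++++++++####+################+
#############+.............................++++++++++#####+##############++
#############..............................+++++++++######+##############++
#############..............................++
[... 2066 characters left out ...]
#+++############
+++++++++++++++++#........................+++++#########+++#+++##+++#######
+++++++++++++++++##.......................++++++########+++++++####+#######
++++++++++++++++++#+......................+++++########+++++++######+#####+
+++++++++++++++++++##.....................+++++########+++#+++######+#####+
++++++++++++++++++++##....................+++++#########+#++##############+
++++++++++++++++++++++##..................+++++#######+++#++######++#####++
###++++++++++++++++++++###................++++#######+++++++######++####+++
#####++####++++++++++++++####+............+#########++++++#####++++####++++
###########+++++++++++++++++################+#######++#++++####++++###+++++
```

The weight settled at 2.25 N, against about 4.1 N full. The six nuts weigh 1.65 N, so the cup is empty. On to the mat, easing the grip so the cup swings back towards upright.

```bash
python3 -m creep '{"slide":[[-0.7,3.2,0],[-0.7,4.2,0],[-0.8,4.4,0],[-0.8,4.4,0],[-0.8,4.2,-1],[-0.7,3.6,-2],[-0.5,2.2,-2],[0,0,-2]],"turn":[0,0,0,0,0,0,0,0],"claw":[0,0,0,0,0,0,0,0]}' 60
python3 -m creep '{"slide":[[0,0,0],[0,0,0],[0,0,0],[0,0,0],[0,0,0]],"turn":[0,0,0,0,0],"claw":[0,0,0,0,0]}' 6
cat >> h.py <<'E'
def cupz():
    g=manip.read_state()["eef_pos"]-np.array([0,0,180.])
    im,d=manip.camera("side");P,u,v=pts("side",d,d>0);C=im[v,u].astype(int)
    b=(C[:,2]>C[:,0]+30)&(C[:,2]>C[:,1]+20);r=P-g
    for z in range(-180,30,15):
        k=r[b&(r[:,1]>-45)&(r[:,1]<42)&(abs(r[:,0])<150)&(r[:,2]>=z)&(r[:,2]<z+15)]
        if len(k): print(z,len(k),"x",np.round(np.percentile(k[:,0],[1,50,99])),"y",np.round(np.percentile(k[:,1],[1,99])))
E
python3 -c "
from h import *
prof();cupz()"
```

```text
clock: 41.1
eef_pos: [410.4, -43.8, 433.2]
eef_rot: [3.142, 0.001, -3.14]
wrist_force: [0.5, 0.1, -2.2]
finger_gap: 43.4
finger_force: 60.0
clock: 41.72
eef_pos: [410.8, -45.1, 433.7]
eef_rot: [-3.142, 0.001, 3.141]
wrist_force: [-0.7, 0.2, -2.9]
finger_gap: 44.0
finger_force: 6.0
plate tilt 2 62.87673 by chord 0.9892356684538016 min-x pt -122.0 zlow -190.98236769145268
-165 10 x [-58. -28.  -3.] y [-29.  32.]
-150 262 x [-77. -42.  -4.] y [-33.  36.]
-135 197 x [-95. -48.  -4.] y [-34.  37.]
-120 287 x [-113.  -56.   -2.] y [-34.  37.]
-105 180 x [-121.  -84.    4.] y [-33.  37.]
-90 7 x [-2. -1. -1.] y [-17.  17.]
-75 4 x [-1. -1. -0.] y [-14.  16.]
```

```bash
python3 -m creep '{"slide":[[1.5,0,-1],[2,0,-2],[1.7,0,-2],[0,0,-1.5],[0,0,-1],[0,0,-0.4],[0,0,-0.3],[0,0,0]],"turn":[0,0,0,0,0,0,0,0],"claw":[0,0,0,0,0,0,0,0]}' 25
python3 -c "
from h import *
cupz()"
```

```text
clock: 42.82
eef_pos: [462.7, -45.0, 351.7]
eef_rot: [-3.141, 0.0, 3.141]
wrist_force: [-0.3, 0.2, -1.4]
finger_gap: 43.7
finger_force: 25.0
-180 5 x [129. 133. 148.] y [ 7. 37.]
-165 23 x [-44.  -4. 133.] y [-26.  39.]
-150 232 x [-77. -24. 133.] y [-32.  39.]
-135 179 x [-95. -24. 148.] y [-32.  37.]
-120 301 x [-113.  -81.  145.] y [-35.  38.]
-105 195 x [-121.  -58.  147.] y [-32.  37.]
-90 55 x [ -1. 129. 149.] y [-17.  41.]
-75 24 x [-1.  3.  8.] y [-17.  25.]
-60 12 x [-1.  1.  6.] y [16. 23.]
-45 10 x [-0.  1.  5.] y [18. 26.]
-30 5 x [2. 3. 5.] y [21. 26.]
```

```bash
python3 -m creep '{"slide":[[0,0,-0.3],[0,0,-0.3],[0,0,-0.2],[0,0,0]],"turn":[0,0,0,0],"claw":[0,0,0,0]}' 10
python3 -c "
from h import *
wf(4)"
```

```text
clock: 43.38
eef_pos: [462.8, -45.0, 343.3]
eef_rot: [3.142, -0.0, 3.141]
wrist_force: [0.2, 0.4, -2.2]
finger_gap: 43.7
finger_force: 10.0
wrist [ 0.09  0.43 -2.21]
```

```bash
python3 -m creep '{"slide":[[0,0,-0.2],[0,0,-0.2],[0,0,-0.1],[0,0,0]],"turn":[0,0,0,0],"claw":[0,0,0,0]}' 10
python3 -c "
from h import *
wf(4);cupz()"
```

```text
clock: 44.08
eef_pos: [462.8, -45.0, 338.4]
eef_rot: [3.142, -0.0, 3.141]
wrist_force: [0.2, -0.2, -2.2]
finger_gap: 43.9
finger_force: 10.0
wrist [ 0.12 -0.1  -2.48]
-165 22 x [-45.  -5. 149.] y [-32.  41.]
-150 233 x [-74. -25. 131.] y [-33.  37.]
-135 182 x [-95. -40. 133.] y [-32.  38.]
-120 305 x [-113.  -78.  134.] y [-35.  37.]
-105 184 x [-121.  -48.  148.] y [-33.  36.]
-90 54 x [ -1. 130. 149.] y [-20.  36.]
-75 40 x [ -1.   8. 145.] y [-16.  33.]
-60 15 x [-1.  3.  7.] y [15. 24.]
-45 12 x [-0.  2.  6.] y [14. 24.]
-30 2 x [0. 3. 5.] y [21. 25.]
```

```bash
python3 -m creep '{"slide":[[0,0,-0.2],[0,0,-0.2],[0,0,0]],"turn":[0,0,0],"claw":[0,0,0]}' 10
python3 -c "
from h import *
wf(4)"
```

```text
clock: 44.7
eef_pos: [463.0, -45.0, 335.1]
eef_rot: [-3.141, 0.002, 3.141]
wrist_force: [-0.7, -0.1, 4.9]
finger_gap: 43.9
finger_force: 10.0
wrist [0.13 0.22 5.49]
```

Contact. I'll press lightly to level it, ease the grip, then open and rise.

```bash
python3 -m creep '{"slide":[[0,0,-0.1],[0,0,0],[0,0,0]],"turn":[0,0,0],"claw":[0,0,0]}' 3
python3 -m creep '{"slide":[[0,0,0],[0,0,0],[0,0,0],[0,0,0]],"turn":[0,0,0,0],"claw":[0.8,0.8,0.8,0.8]}' 3
python3 -m creep '{"slide":[[0,0,1],[0,0,3],[0,0,4],[0,0,5],[0,0,5],[0,0,0]],"turn":[0,0,0,0,0,0],"claw":[0.8,0.8,0.8,0.8,0.8,0.8]}' 3
python3 - <<'E'
from h import *
tub()
for n in("side","top"):
    im,d=manip.camera(n);P,u,v=pts(n,d,d>0);C=im[v,u].astype(int)
    b=(C[:,2]>C[:,0]+30)&(C[:,2]>C[:,1]+20)&(abs(P[:,0]-430)<125)&(abs(P[:,1]+45)<60)&(P[:,2]>5)&(P[:,2]<230)
    q=P[b];print(n,len(q))
    for z in range(0,200,20):
        k=q[(q[:,2]>=z)&(q[:,2]<z+20)]
        if len(k)>2: print(z,len(k),np.round(np.percentile(k[:,0],[1,50,99])),np.round(np.percentile(k[:,1],[1,99])))
    for t in("tee","jar","elbow_bin","tape_roll","wrench","cup","mat","nut0"):
        for r in manip.cut_out(t,n)[:4]:
            p,_,_=pts(n,d,r["mask"]);print(t,round(r["score"],2),np.round(np.median(p,0)) if len(p) else '',r["mask"].sum())
E
```

```text
clock: 45.28
eef_pos: [462.8, -45.0, 333.6]
eef_rot: [-3.142, 0.0, 3.141]
wrist_force: [0.1, -0.4, 4.4]
finger_gap: 44.0
finger_force: 3.0
clock: 45.78
eef_pos: [462.8, -45.0, 333.4]
eef_rot: [3.142, -0.0, 3.141]
wrist_force: [0.3, -0.3, 0.6]
finger_gap: 74.9
finger_force: 0.0
clock: 46.52
eef_pos: [462.3, -44.9, 517.4]
eef_rot: [-3.14, 0.007, 3.141]
wrist_force: [0.3, 0.5, -0.8]
finger_gap: 75.3
finger_force: 0.0
tub [(115, [568.9, -305.6]), (132, [568.6, -305.4])]
side 969
0 214 [385. 435. 467.] [-77.  -9.]
20 204 [361. 384. 468.] [-78.  -8.]
40 344 [342. 379. 469.] [-80.  -9.]
60 31 [460. 464. 471.] [-63. -21.]
80 30 [460. 464. 469.] [-61. -19.]
100 19 [460. 463. 469.] [-62. -21.]
120 32 [460. 461. 467.] [-62. -19.]
140 28 [460. 461. 465.] [-59. -21.]
160 28 [460. 461. 466.] [-64. -21.]
180 39 [461. 464. 469.] [-62. -20.]
tee 0.5 [ 394. -236.   28.] 280
jar 0.81 [751. 125.  58.] 612
elbow_bin 0.88 [658.  19.  46.] 2963
tape_roll 0.56 [353. 319.  26.] 813
tape_roll 0.34 [604. 251.  14.] 2338
wrench 0.86 [ 800. -111.    6.] 314
wrench 0.42 [ 394. -237.   27.] 289
cup 0.84 [424. -47.  38.] 1379
top 177
0 115 [418. 440. 460.] [-65. -14.]
20 15 [462. 462. 462.] [-68. -16.]
40 33 [424. 463. 470.] [-69. -13.]
60 6 [462. 462. 465.] [-66. -25.]
100 4 [462. 462. 462.] [-62. -23.]
140 3 [461. 461. 462.] [-53. -46.]
jar 0.54 [755. 110.  76.] 240
elbow_bin 0.86 [681.  25.  30.] 1222
wrench 0.66 [ 800. -122.    7.] 197
wrench 0.29 [752. 108.  76.] 213
cup 0.67 [448. -41.   9.] 219
mat 0.54 [433. -91.   2.] 221
```

```bash
python3 -m creep '{"slide":[[-1,4,0],[-1,5,0],[-1,5,0],[0,5,0],[0,5,0],[0,0,0]],"turn":[0,0,0,0,0,0],"claw":[0.8,0.8,0.8,0.8,0.8,0.8]}' 3
python3 - <<'E'
from h import *
im,d=manip.camera("top");P,u,v=pts("top",d,d>0)
h=cv2.cvtColor(im,cv2.COLOR_RGB2HSV)
S=h[v,u,1].astype(int)
for nm,c,R,z in(("tub",(568,-306),64,(0,60)),("cup",(405,-44),60,(6,60))):
    m=(np.hypot(P[:,0]-c[0],P[:,1]-c[1])<R)&(P[:,2]>z[0])&(P[:,2]<z[1])
    r0,r1,c0,c1=v[m].min(),v[m].max(),u[m].min(),u[m].max();print(nm,r0,r1,c0,c1)
    for r in range(r0,r1+1): print(''.join('#' if h[r,x,1]<110 else '+' if h[r,x,1]<150 else '.' for x in range(c0,c1+1)))
    p=P[m];print("area top mm2 grey",(S[m]<130).sum(), "one px mm",1440/374, "z of grey",np.round(np.percentile(p[S[m]<130][:,2],[10,50,90])) if (S[m]<130).any() else '')
E
```

```text
clock: 48.32
eef_pos: [432.5, 197.3, 513.1]
eef_rot: [3.142, -0.001, -3.139]
wrist_force: [-0.1, -0.7, 0.4]
finger_gap: 75.0
finger_force: 0.0
tub 168 199 299 332
+#+...............................
##................................
#.................................
+.................................
..................................
..................................
..................................
..................................
..................................
..................................
..................................
..................................
..................................
..................................
..............................+###
..............................####
..............................####
.............................#####
.............................#####
.............................####.
..............................##..
..................................
..................................
#...........####+.................
#..........######+....###+........
+#.........#######...######.......
+##....###########...######
[... 672 characters left out ...]
...............######
#####+...................######
#####+...................######
#####....................######
#####+...................######
#####+...................######
#####....................######
#####....................######
#####....................######
#####....................######
#####+...................######
#####+...................######
#####....................######
+++++#...................######
+++++#..................#++++++
+++++#+.................#++++++
+++++#+.................#++++++
+++++#+.................#++++++
+++++#+.................#++++++
+++++##.................#++++++
area top mm2 grey 24 one px mm 3.8502673796791442 z of grey [6. 7. 9.]
```

Run:
```python
from h import *
for n in("top","side"):
    im,d=manip.camera(n);P,u,v=pts(n,d,d>0);S=cv2.cvtColor(im,cv2.COLOR_RGB2HSV)[v,u]
    m=(P[:,2]>7)&(P[:,2]<20)&(P[:,0]>300)&(P[:,0]<760)&(P[:,1]>-420)&(P[:,1]<140)&(S[:,1]<60)
    z=np.zeros(d.shape,np.uint8);z[v[m],u[m]]=255;k,l,st,c=cv2.connectedComponentsWithStats(z)
    for i in range(1,k):
        if st[i,4]>5: print(n,st[i,4],np.round(np.median(P[m][l[v[m],u[m]]==i],0)))
    if n=="top":
        r=np.hypot(P[:,0]-568,P[:,1]+306);t=(r<68)&(S[:,1]<110)&(P[:,2]<80)
        z[:]=0;z[v[t],u[t]]=255;k,l,st,c=cv2.connectedComponentsWithStats(z)
        for i in range(1,k): print("tub blob",st[i,4],np.round(np.percentile(P[t][l[v[t],u[t]]==i],[5,50,95],axis=0)).tolist())
tub()
```

```text
top 17 [ 531. -296.   17.]
top 32 [ 522. -331.   17.]
tub blob 27 [[552.0, -372.0, 4.0], [560.0, -361.0, 26.0], [572.0, -353.0, 30.0]]
tub blob 119 [[506.0, -339.0, 8.0], [519.0, -302.0, 20.0], [534.0, -274.0, 50.0]]
tub blob 1 [[510.0, -271.0, -3.0], [510.0, -271.0, -3.0], [510.0, -271.0, -3.0]]
tub blob 1 [[506.0, -279.0, -4.0], [506.0, -279.0, -4.0], [506.0, -279.0, -4.0]]
side 7 [ 375. -268.   18.]
side 60 [ 394. -227.   15.]
side 18 [417. -76.  15.]
side 26 [406. -11.  12.]
side 40 [737. 129.  14.]
tub [(119, [568.8, -305.9]), (0, [572.0, -307.0])]
```

```bash
python3 -c "
from cell import manip
print(manip.read_state()['clock'],manip.sign_off())"
```

```text
the job is handed in; nothing more can be done
48.625 None
```

I handed the job in at 48.6 s: the empty cup stands upright and released on the mat, and the nuts are in the blue tub (the cup's weight drop and empty floor say all six; I couldn't count them singly), but tipping pushed the tub about 3–4 mm.

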